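# Press a pin home with a ratchet clamp press and draw the ram back

### The arm

A 6-joint arm with a two-finger parallel gripper is mounted at the origin on a cart in front of the work surface, level with it; the furniture and walls round the work are solid. World frame = base frame: x ahead of the robot, y to its left, z up, the work surface at z = 0. Lengths are in mm, angles in rad, forces in N, time in s.
With the tool pointing down it reaches from about 325 to 875 mm from the base axis. Payload 4.4 kg.
Tool frame: the origin (TCP) lies on the centre line of the jaws, within the pads' length; the fingertips stand 25 mm ahead of it and the grasp point (between the pads) lies 6 mm ahead of it (r.tcp_to_tips is the distance from the TCP to the fingertips, in mm); z points along the fingers, y is the direction in which the jaws open and shut (so a half turn about z gives the same grasp; the last joint's range is limited). The gripper opens to 85 mm and grips with 20 to 120 N. Pads are 22 mm wide; open, the fingers measure 114 mm over their backs; the gripper's body (76 mm by 85 mm) begins 54 mm behind the grasp point. The pads swing forward as they close: fully open they stand 13 mm farther back than shut.
Start: joints at [1.133, 0.207, 1.542, -0, 1.393, -0.15], TCP at [162.668, 551.513, 256.282] pointing down, gripper open.
Joint ranges: [-2.73, 2.73], [-0.86, 2.22], [0.23, 2.46], [-1.11, 4.25], [0.08, 2.63], [-2.82, 2.82]. Speed limits (rad/s): [2.79, 2.79, 3.14, 3.14, 3.14, 3.14].

### API

Orientations are given as a unit quaternion [x, y, z, w].
In Python, from workcell import r, read_camera, get_calibration gives the robot as it stands. The module is installed in compiled form; this text tells all that it offers. Calls block until the motion is done:
- r.move_to(position, orientation): joint-space move of the TCP to a pose.
- r.move_linear(position, rotation=None, velocity=150, force_limit=None): straight line of the TCP; rotation=None keeps the orientation; velocity is the mean speed in mm/s. With force_limit (N) it stops when the force on the tool has changed by that much, and returns True; else False.
- r.goto_joints(angles): joint-space move.
- r.move_gripper(opening, newtons=None): finger opening in mm; newtons is the grip in N (None keeps the last); returns when the fingers have stopped.
- r.dwell(seconds).
- r.solve_ik(position, orientation): joint angles nearest the present ones, or None.
- r.sense(): the state.
- read_camera(name): name is "scene" or "side" or "wrist"; returns the picture (384x512x3 uint8, red, green, blue); there is no depth.
- get_calibration(name): a dict with "mtx" (3x3 intrinsics, pixels), "rvec" (rotation vector, rad) and "tvec" (3), from world to camera coordinates, as OpenCV has them; the wrist camera has in their place "mount" (4x4, takes a point from camera to tool coordinates, whose origin is the TCP and whose axes are the flange's). Camera axes: x right, y down, z forward; pixel columns grow to the right and rows downward; lengths in mm; the calibration is good to about 2 mm. The wrist camera is an equidistant fisheye: a pixel r from the principal point sees the ray r / f radians off the axis. A picture is of the moment at which its call begins: read the wrist's pose just before it. get_calibration takes no time and is no camera call.
A pose or a line that the arm cannot do raises r.PlanningError and nothing moves.
- r.sign_off(): hands the job in, once; it reports no verdict.
The state is a dict: "t": time; "joint_pos": joint angles; "joint_velocities": joint speeds; "joint_efforts": joint torques, N m; "eef_pos": TCP position; "tool_rot": TCP orientation; "force": force on the tool from outside, world axes, zero at the start; "ft_torque": the same for the moment, N m; "gripper_width": finger opening in mm.
Only numpy, scipy, OpenCV 4.12 (cv2) and the standard library are available. Lean on these libraries where they do the work, as an engineer would, in place of code of your own. Each camera call takes 0.05 s, during which the arm holds its last target.

### The job

Pump the trigger of the small ratchet clamp press so that its ram pushes the headed pin fully home, head against the holder block; feel for the trigger stiffening and stop there, so that the pin is not over-pressed. Then hold the release lever down until the ram has slid fully back, and let go. Work only the two levers, gently: do not push the ram or the pin directly, and leave the things around alone.

Things in the scene. Friction and masses are not known exactly. Their poses are not given: they have to be found in the camera images.
- press: press fixed to the bench: dark base plate 295 x 84 x 10 mm (x -130 to +165), grey two-cheek pump head (x -40 to +30, y -18 to +18, 96 mm high), toothed ram bar (axis 45 mm high). Origin on the bench under the head; x = the way the ram advances; z up. The trigger sticks out behind (x negative), the release lever lies on the y-negative side; the holder block stands ahead.
- trigger_pad (a point): point on top of the black ribbed trigger paddle (52 mm long, 34 mm wide) where to press, 65 mm behind its hinge; moves with it. Hinge across the press at x -9, height 88 mm. The paddle slopes up 0.32 rad at rest (point 113 mm high) and goes down about 38 mm to its stop; a spring of 3 to 5 N (at this point) returns it.
- trigger_turn (a joint): trigger angle, 0 = up, 0.60 rad = at its stop. The first 0.25 to 0.3 rad only find a tooth; then the ram is driven 35 to 38 mm per rad (1 N on the ram is about 0.57 N at the pad). When let up, the ram springs back to the last tooth caught by the holding pawl (5 mm pitch): a full stroke gains 10 mm, a shorter one 5 or nothing.
- release_pad (a point): point on top of the small black pad (34 x 26 mm) of the release lever, beside the head, about 77 mm high, 51 mm behind its hinge; moves with the lever. Pressed down about 15 mm to its stop with 1 to 3 N, at first up to 15 N if the ram was left under load; a spring returns it.
- release_turn (a joint): release lever angle, 0 = up (ram held against sliding back), 0.30 rad = fully down. From about 0.15 rad the holding pawl is clear and, with the trigger up, a spring slides the ram back at about 60 mm/s; let go earlier, the ram catches on a tooth. It twitches as teeth click past.
- ram_travel (a joint): how far the ram (toothed bar 165 mm long with dark jaw 36 x 40 mm at its front) has advanced, m; 0 = fully back. A spring of about 3 N pulls it back.
- nose_sink (a joint): how far the round nose (14 mm) at the jaw's front is pushed into the jaw by the load on the pin, m; spring of 15 N per mm. About 0.4 mm (6 N) while the pin slides; above 2 mm (30 N) the pin is over-pressed. Pushing down slowly on the trigger pad takes about 3 N idle, 8 to 10 N moving the ram freely, 12 to 14 N while the pin slides, and over 22 N when over-pressed.
- pin_travel (a joint): how far the pin has been pressed in, m; fully home (head against the block) at 0.014. It starts 0 to 7 mm in, sliding takes about 6 N and it stays where it is left.
- pin: steel pin in the holder block, shank 10 mm, head 18 mm across and 6 mm thick, facing the nose; its axis lies along the press's x, 45 mm high.
- ram: the ram with its jaw, see ram_travel; with the ram back and the pin fully out, the nose stands 12 to 24 mm from the pin head
- trigger: the trigger, origin on its hinge
- release: the release lever, origin on its hinge
- ref_block: round steel test block, 50 mm across, 12 mm high, loose behind the press; not to be moved
- ball_bearing: small ball bearing, 35 mm across, 11 mm high, loose behind the press; not to be moved
- tin: round metal tin, 64 mm across, 22 mm high, loose behind the press; not to be moved
- holder: plain steel holder block 44 x 50 x 58 mm bolted on the plate ahead of the ram, axes as the press; origin at the centre of its underside; bolted 124 to 136 mm ahead of the press's origin. It cannot move.

How it is judged:
By the outcome, as a careful person would: the job done as asked, in the order asked, and still so for the second after the job is handed in, with the robot touching nothing.
It also fails if it takes over 58 s, if anything falls off the work surface, if the arm or the gripper's body presses on something with over 40 N, if the wrist force passes 120 N, or if a joint passes its speed limit or range.

## Working session

There is one attempt and no reset: what is moved stays moved. The work goes in short steps, each a Python script; the robot and the scene stay as the last script left them, time stands still between calls to the robot, and variables do not carry over. Pictures are saved under pics/ and viewed, and the job is handed in when it is done.

```bash
mkdir -p pics; ls; python3 - <<'E'
from workcell import r, read_camera, get_calibration
import cv2
for n in ["scene","side","wrist"]:
    im=read_camera(n); cv2.imwrite(f"pics/a_{n}.png",im[:,:,::-1])
    print(n,get_calibration(n))
print(r.sense(), r.tcp_to_tips)
E
```

```text
pics
scene {'mtx': array([[397.24025223,   0.        , 256.94389317],
       [  0.        , 397.24025223, 190.33312769],
       [  0.        ,   0.        ,   1.        ]]), 'rvec': array([ 1.28741698, -2.18644765,  0.96885835]), 'tvec': array([ 95.33593594, 464.71218598, 494.02776011])}
side {'mtx': array([[426.5378118 ,   0.        , 256.9619897 ],
       [  0.        , 426.5378118 , 190.62234351],
       [  0.        ,   0.        ,   1.        ]]), 'rvec': array([ 2.04214621, -0.63435472,  0.33337673]), 'tvec': array([-578.01021399,  200.88714941,  738.30021409])}
wrist {'mtx': array([[297.31863964,   0.        , 261.55731152],
       [  0.        , 297.31863964, 190.05938178],
       [  0.        ,   0.        ,   1.        ]]), 'mount': array([[-6.60102986e-04, -9.45160213e-01, -3.26606392e-01,
         8.36200269e+01],
       [ 9.99999179e-01, -9.82497860e-04,  8.22137745e-04,
         1.13625634e-01],
       [-1.09794197e-03, -3.26605581e-01,  9.45160086e-01,
        -1.18359734e+02],
       [ 0.00000000e+00,  0.00000000e+00,  0.00000000e+00,
         1.00000000e+00]])}
{'t': 0.15, 'joint_pos': array([ 1.13351146e+00,  2.07262718e-01,  1.54264909e+00,  3.81725711e-06,
        1.39348465e+00, -1.50514628e-01]), 'joint_velocities': array([ 0.00084473, -0.00068096, -0.00539013,  0.00039622,  0.00057953,
        0.00072021]), 'joint_efforts': array([-1.61397352e-04, -3.83513367e+01, -2.92039222e+01, -1.54030513e-04,
        6.68651177e-03,  2.82023365e-06]), 'eef_pos': array([162.42555441, 551.01168484, 255.35957032]), 'tool_rot': array([ 1.42894583e-01,  9.89737503e-01, -8.62688423e-04, -2.63067948e-04]), 'force': array([-0.22567214,  0.43764418,  0.97578813]), 'ft_torque': array([0.02230103, 0.00926396, 0.04049121]), 'gripper_width': 85.0713164387635} 25.0
```

View pics/a_scene.png

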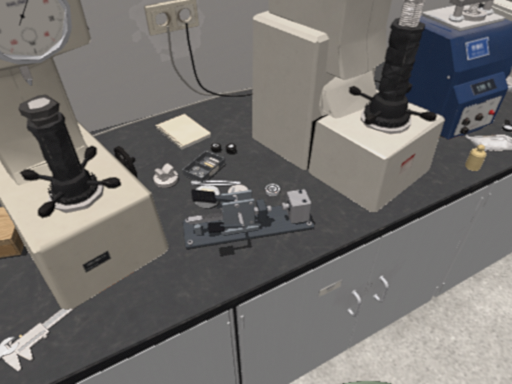

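View pics/a_side.png

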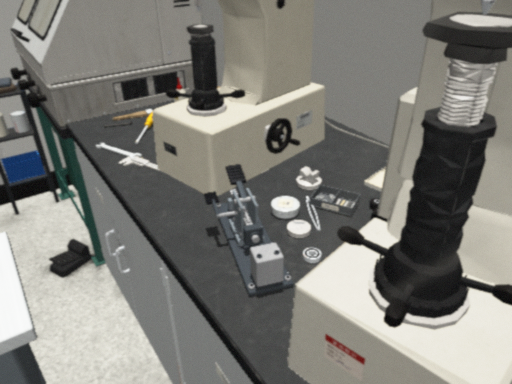

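View pics/a_wrist.png

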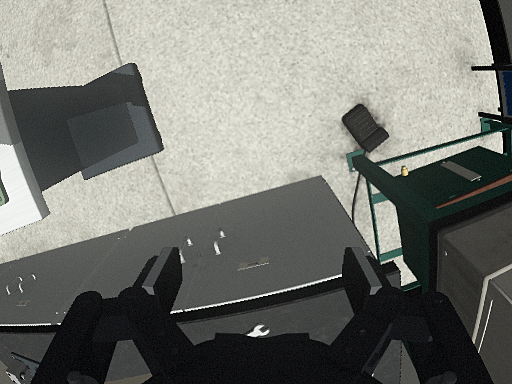

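```bash
cat > h.py <<'E'
import numpy as np, cv2
from workcell import r, read_camera, get_calibration
def cam(n):
    c=get_calibration(n); R=cv2.Rodrigues(c['rvec'])[0]; return c['mtx'],R,np.array(c['tvec']).ravel()
def ray(n,u,v):
    K,R,t=cam(n); d=R.T@np.linalg.inv(K)@[u,v,1]; return -R.T@t, d/np.linalg.norm(d)
def onz(n,u,v,z):
    o,d=ray(n,u,v); return o+d*(z-o[2])/d[2]
def tri(p1,p2,n1='scene',n2='side'):
    o1,d1=ray(n1,*p1); o2,d2=ray(n2,*p2)
    A=np.c_[d1,-d2]; s=np.linalg.lstsq(A,o2-o1,rcond=None)[0]
    a=o1+s[0]*d1; b=o2+s[1]*d2; return (a+b)/2, np.linalg.norm(a-b)
def proj(n,P):
    K,R,t=cam(n); p=K@(R@np.asarray(P,float)+t); return p[:2]/p[2]
E
python3 - <<'E'
from h import *
for n in ['scene','side']: print(n,ray(n,256,190))
a=cv2.imread('pics/a_scene.png')[150:280,160:340]; cv2.imwrite('pics/b_scene.png',cv2.resize(a,None,fx=4.4,fy=4.4,interpolation=cv2.INTER_CUBIC))
a=cv2.imread('pics/a_side.png')[155:305,190:370]; cv2.imwrite('pics/b_side.png',cv2.resize(a,None,fx=4,fy=4,interpolation=cv2.INTER_CUBIC))
E
```

```text
scene (array([ -7.51205159, 105.75511818, 676.66033451]), array([ 0.65708576, -0.35121492, -0.66699804]))
side (array([ 193.44995048, -763.2090072 ,  547.3826709 ]), array([ 0.46819612,  0.71373682, -0.52093392]))
```

View pics/b_scene.png

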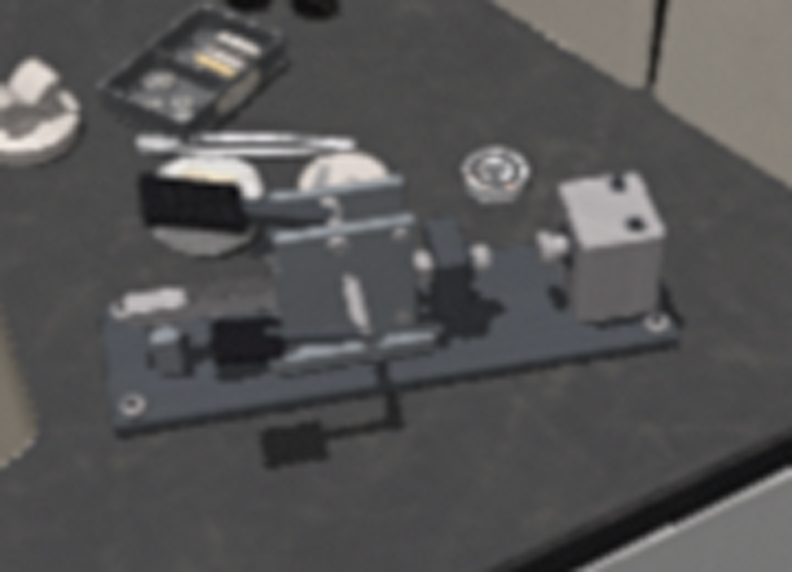

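View pics/b_side.png

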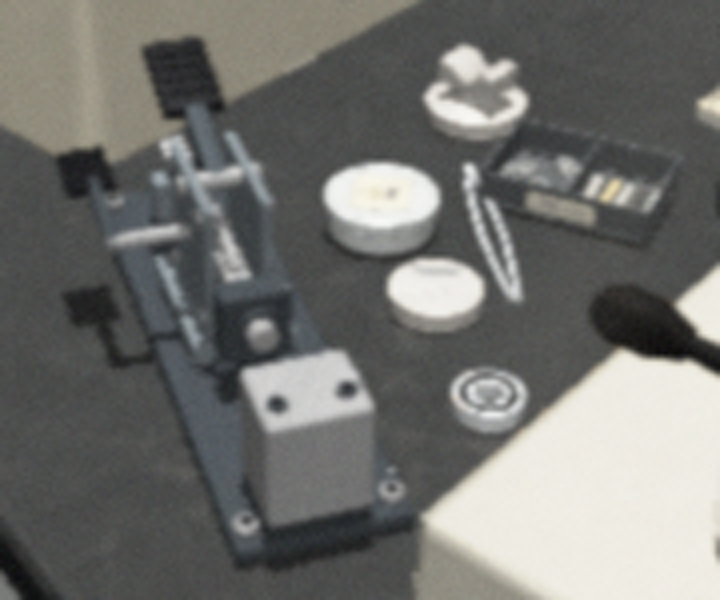

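```bash
python3 - <<'E'
from h import *
S=lambda u,v:(160+u/4.4-.4,150+v/4.4-.4)
D=lambda u,v:(190+u/4-.4,155+v/4-.4)
pairs={'plate F-':((680,336),(243,550)),
'trig R+':((142,174),(203,40)),'trig R-':((146,221),(144,44)),'trig F+':((244,182),(221,103)),'trig F-':((243,226),(165,114)),
'rel C':((247,341),(85,171)),'hold top F-':((664,235),(249,428)),'hold F+top':((640,177),(375,408)),'hold R-':((573,240),(243,375)),'screw F-':((656,322),(245,521)),}
for k,(a,b) in pairs.items():
    p,e=tri(S(*a),D(*b)); print(k,p.round(1),round(e,1))
for k,uv in {'F-':(680,336),'R-':(120,426),'R+':(106,316),'scrR':(132,403),'scrF':(656,322)}.items(): print(k,onz('scene',*S(*uv),10).round(1))
for k,uv in {'F-':(243,550),'F+':(413,517),'scrF-':(245,521),'scrF+':(391,488)}.items(): print(k,onz('side',*D(*uv),10).round(1))
E
```

```text
plate F- [ 478.5 -303.1    8.3] 1.7
trig R+ [609.3 -70.7 119.6] 0.9
trig R- [578.4 -59.9 120.8] 1.9
trig F+ [ 591.9 -115.5  108.1] 1.5
trig F- [ 565.9 -103.2  105.1] 2.6
rel C [526.3 -84.2  73.9] 0.1
hold top F- [ 489.9 -296.6   70.8] 4.6
hold F+top [ 540.4 -314.7   66.2] 2.0
hold R- [ 512.6 -258.4   64.6] 7.2
screw F- [ 486.7 -293.7   14.8] 0.6
F- [ 476.3 -301.9   10. ]
R- [561.6 -25.8  10. ]
R+ [635.7 -46.9  10. ]
scrR [572.6 -36.5  10. ]
scrF [ 490.6 -296.7   10. ]
F- [ 478.6 -304.    10. ]
F+ [ 551.5 -330.3   10. ]
scrF- [ 489.  -289.7   10. ]
scrF+ [ 554.8 -310.    10. ]
```

```bash
python3 - <<'E'
from h import *
for k,uv in {'base near':(70,307),'base right':(162,255),'base right-front top':(150,190),'handle knob top':(42,103),'knob end right':(112,182)}.items():
    for z in (0,100,250): print(k,z,onz('scene',*uv,z).round(0))
for k,uv in {'L corner':(210,192),'R corner':(325,135),'far':(157,150)}.items(): print(k,onz('side',*uv,0).round(0))
print('right obj',onz('scene',312,175,0),onz('scene',377,210,0),onz('scene',437,160,0))
print('handle top tri',tri((42,103),(200,30)),'left arm',tri((25,175),(170,93)),tri((112,182),(238,94)))
print(tri((395,30),(470,25)),'right mach handle')
E
```

```text
base near 0 [538. 225.   0.]
base near 100 [457. 208. 100.]
base near 250 [337. 181. 250.]
base right 0 [574.  28.   0.]
base right 100 [488.  40. 100.]
base right 250 [359.  57. 250.]
base right-front top 0 [792. -14.   0.]
base right-front top 100 [674.   4. 100.]
base right-front top 250 [497.  30. 250.]
handle knob top 0 [1408.  172.    0.]
handle knob top 100 [1199.  163.  100.]
handle knob top 250 [885. 148. 250.]
knob end right 0 [872.  64.   0.]
knob end right 100 [742.  70. 100.]
knob end right 250 [547.  79. 250.]
L corner [588.  45.   0.]
R corner [1042.  134.    0.]
far [574. 343.   0.]
right obj [ 638.485737   -409.12500984    0.        ] [ 452.7820193  -469.86354929    0.        ] [ 522.43237169 -747.25821414    0.        ]
handle top tri (array([644.74584933, 136.64769916, 361.22795097]), np.float64(6.603737321556338)) left arm (array([595.54676652, 197.79599344, 238.88128429]), np.float64(65.981926519257)) (array([675.57192568,  72.47080462, 192.64949331]), np.float64(65.69495096365844))
(array([ 572.52131066, -521.52552558,  427.74075943]), np.float64(88.54356628057666)) right mach handle
```

```bash
cat >> h.py <<'E'
from scipy.spatial.transform import Rotation as Rot
X=np.array([-84.1,-277.2,0]);X/=np.linalg.norm(X); Z=np.array([0,0,1.]); Y=np.cross(Z,X)
O=np.array([565.8,-157.2,0])
def loc(p): d=np.asarray(p)-O; return np.array([d@X,d@Y,d[2]])
def pose(a,lift=0,dz=0):
    s=0.32-a; back=-X*np.cos(s)+Z*np.sin(s); n=X*np.sin(s)+Z*np.cos(s)
    p=O-9*X+88*Z+65*back+(4.8+dz)*n+25*n+lift*n
    zz=-n; yy=back; xx=np.cross(yy,zz)
    return p, Rot.from_matrix(np.c_[xx,yy,zz]).as_quat()
def down():
    return Rot.from_matrix(np.c_[np.cross(-X,-Z),-X,-Z]).as_quat()
def st(m=''):
    s=r.sense(); print(m,'t',round(s['t'],2),'p',s['eef_pos'].round(1),'F',s['force'].round(1),'w',round(s['gripper_width'],1)); return s
def snap(tag,names=('scene','side')):
    for n in names: cv2.imwrite(f'pics/{tag}_{n}.png',read_camera(n)[:,:,::-1])
E
python3 - <<'E'
from h import *
for p,q in [([400,-60,300],down()),pose(0,40),pose(0,0),pose(.6,0)]:
    print(p,q,r.solve_ik(p,q))
r.move_gripper(0,40); st('g')
r.move_to([400,-60,300],down()); st('pre')
p,q=pose(0,40); r.move_to(p,q); st('above')
snap('c')
for n in ('scene','side'):
    a=cv2.imread(f'pics/c_{n}.png'); a=a[80:280,140:360] if n=='scene' else a[80:305,170:420]
    cv2.imwrite(f'pics/c_{n}z.png',cv2.resize(a,None,fx=2.6,fy=2.6,interpolation=cv2.INTER_CUBIC))
E
```

```text
[400, -60, 300] [ 0.14675057  0.98917353 -0.         -0.        ] [-3.63652851e-01 -2.09111002e-01  1.86615918e+00 -4.44089210e-16
  1.48454447e+00 -1.63988424e+00]
[ 579.95140268 -110.55589986  174.70345862] [0.14487617 0.9765391  0.15759335 0.02338004] [-0.49103742  0.32700768  1.60055412  0.3265626   1.29327172 -1.87001409]
[583.604446   -98.51519107 136.7340419 ] [0.14487617 0.9765391  0.15759335 0.02338004] [-0.46975966  0.37298227  1.62697672  0.33633536  1.2184199  -1.87523785]
[588.93994939 -80.92896587  98.6763349 ] [ 0.14531476  0.97949545 -0.13803236 -0.02047803] [-0.14773888  0.4650772   1.5778833  -0.30305808  1.15808414 -1.2933437 ]
g t 0.92 p [162.7 551.5 256.3] F [ 0.2  0.3 -0.7] w 0.0
pre t 3.26 p [400.2 -59.5 300. ] F [ 0.7  0.2 -0.1] w 0.3
above t 4.16 p [ 579.9 -109.9  175.1] F [-0.9  0.3  0.1] w 0.1
```

View pics/c_scenez.png

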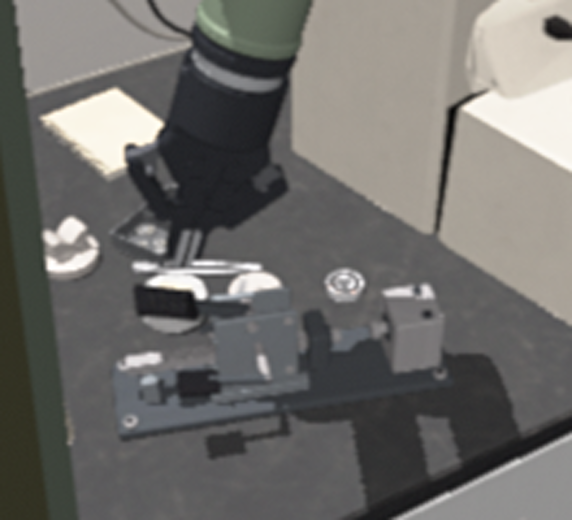

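View pics/c_sidez.png

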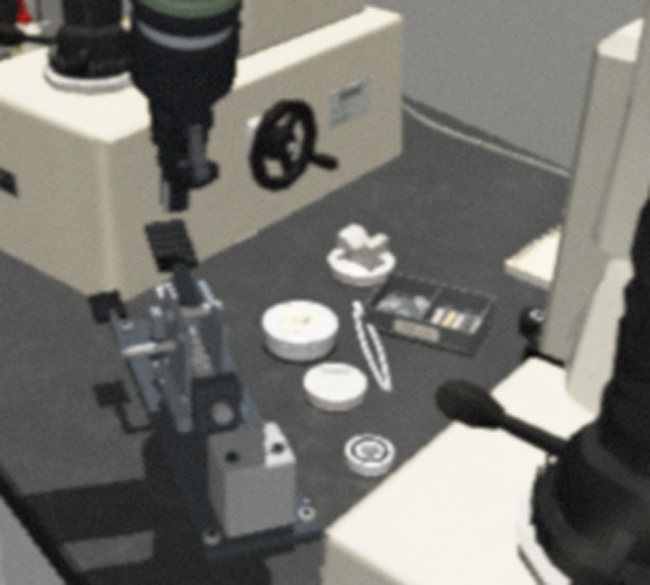

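```bash
python3 - <<'E'
from h import *
p,q=pose(0,5); r.move_linear(p,q,velocity=80); s0=st('5up')
p,q=pose(0,-8); print(r.move_linear(p,q,velocity=15,force_limit=2.0)); s=st('contact')
n=X*np.sin(.32)+Z*np.cos(.32); print('height off nominal',(s['eef_pos']-pose(0,0)[0])@n, loc(s['eef_pos']-25*n))
snap('d')
a=cv2.imread('pics/d_scene.png')[80:280,140:360];cv2.imwrite('pics/d_z.png',cv2.resize(a,None,fx=3,fy=3))
a=cv2.imread('pics/d_side.png')[80:280,140:360];cv2.imwrite('pics/d_z2.png',cv2.resize(a,None,fx=3,fy=3))
E
```

```text
5up t 4.85 p [582.9 -99.7 140.8] F [0.2 0.2 0.2] w -0.1
True
contact t 5.34 p [584.  -98.5 136.6] F [ 0.4 -0.2  2.6] w -0.2
height off nominal -0.19034227326339492 [-69.27075912   0.37976997 112.82927067]
```

View pics/d_z.png

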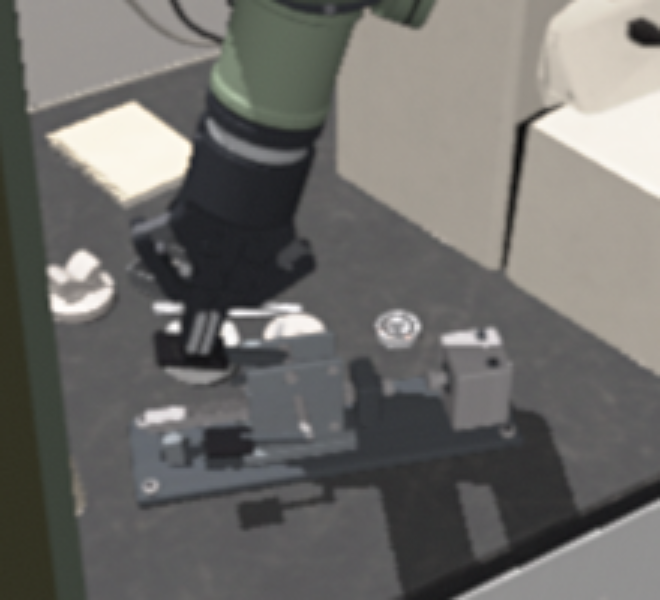

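View pics/d_z2.png

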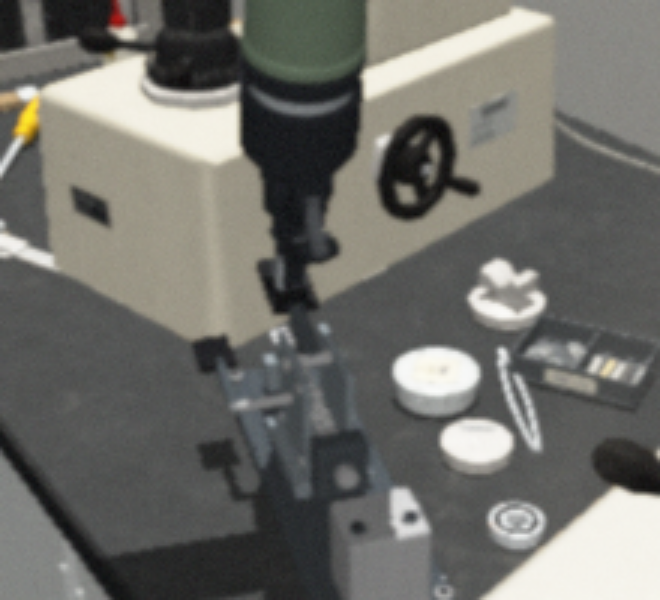

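```bash
cat >> h.py <<'E'
def ang(s):
    # trigger angle from tool orientation-independent tip position: solve nearest
    from scipy.optimize import minimize_scalar
    return minimize_scalar(lambda a:np.linalg.norm(pose(a)[0]-s['eef_pos']),bounds=(-.1,.75),method='bounded').x
def stroke(a0,a1,da,lim,v=20):
    a=a0; log=[]
    while a<a1-1e-6:
        a=min(a+da,a1); f=r.sense()['force'][2]
        p,q=pose(a); hit=r.move_linear(p,q,velocity=v,force_limit=max(lim-f,0.5))
        s=r.sense(); log.append((round(a,3),round(ang(s),3),round(float(np.linalg.norm(s['force'])),1),round(float(s['force'][2]),1)))
        if hit: print('HIT'); break
    print(log,'t',round(r.sense()['t'],2)); return hit,s
def up(v=80):
    p,q=pose(0,2); r.move_linear(p,q,velocity=v)
E
python3 - <<'E'
from h import *
p,q=pose(.25); r.move_linear(p,q,velocity=40,force_limit=12); st()
stroke(.25,.6,.07,18,30)
snap('e'); up(); st('up'); snap('f')
E
```

```text
t 6.03 p [586.9 -87.6 122.6] F [0.4 2.3 4.6] w -0.1
[(0.32, np.float64(0.306), 5.1, 5.1), (0.39, np.float64(0.38), 3.8, 3.4), (0.46, np.float64(0.449), 5.6, 5.4), (0.53, np.float64(0.524), 3.7, 3.6), (0.6, np.float64(0.592), 4.5, 4.5)] t 7.61
up t 8.46 p [582.5 -99.4 137.6] F [ 0.1 -1.9  1.7] w 0.1
```

```bash
python3 - <<'E'
import cv2,numpy as np
for n,(y0,y1,x0,x1) in {'scene':(180,270,180,330),'side':(180,300,190,310)}.items():
    ims=[cv2.resize(cv2.imread(f'pics/{t}_{n}.png')[y0:y1,x0:x1],None,fx=2.6 if n=='scene' else 2.4,fy=2.6 if n=='scene' else 2.4,interpolation=cv2.INTER_CUBIC) for t in ('d','e','f')]
    cv2.imwrite(f'pics/ef_{n}.png',np.hstack(ims[:2]) if n=='x' else (np.vstack(ims[::1])[:] if n=='scene' else np.hstack(ims)[:, :800]))
    print(np.vstack(ims).shape)
E
```

```text
(702, 390, 3)
(864, 288, 3)
```

View pics/ef_scene.png

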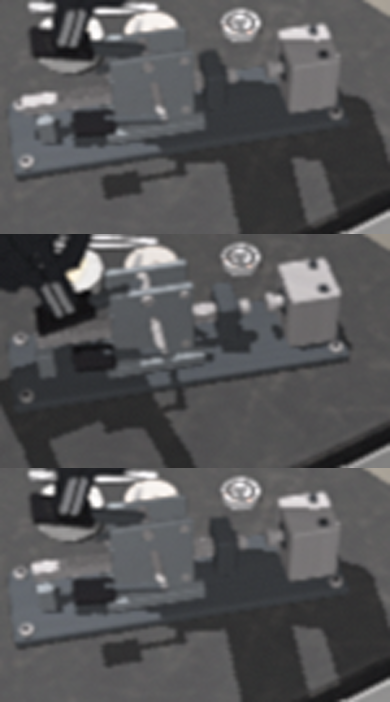

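View pics/ef_side.png

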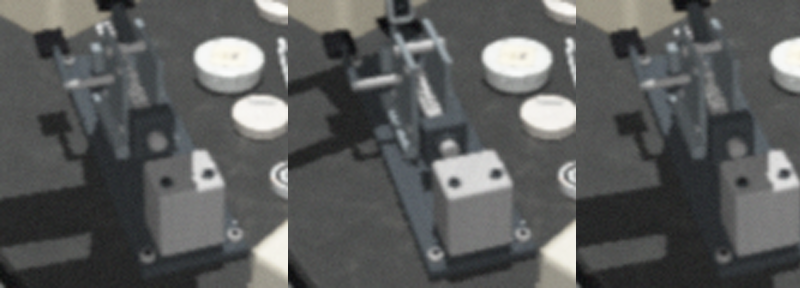

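```bash
python3 - <<'E'
from h import *
def full(lim,v,a0=.25,a1=.6):
    p,q=pose(a0); r.move_linear(p,q,velocity=60,force_limit=12)
    p,q=pose(a1); h=r.move_linear(p,q,velocity=v,force_limit=lim-r.sense()['force'][2]); s=st('end'); print(h,ang(s)); return h
full(18,25); up(); snap('g')
# stroke 3: find pin contact with lower limit
h=full(11.5,20); snap('h')
E
python3 - <<'E'
import cv2,numpy as np
o=[cv2.resize(cv2.imread(f'pics/{t}_scene.png')[190:250,220:320],None,fx=5,fy=5,interpolation=cv2.INTER_CUBIC) for t in 'gh']
cv2.imwrite('pics/gh.png',np.vstack(o))
E
```

```text
end t 10.18 p [589.2 -81.9  99.5] F [-0.8  2.   5.2] w -0.1
False 0.5865645793050094
end t 12.9 p [589.3 -81.6 100. ] F [-0.7  3.1  8.9] w -0.3
False 0.580930572556224
```

View pics/gh.png

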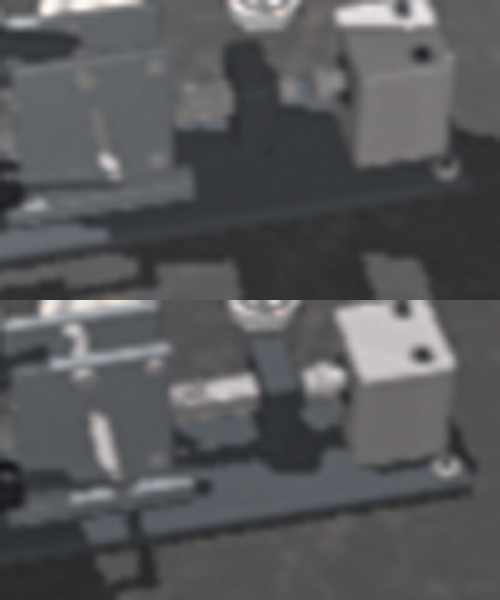

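```bash
python3 - <<'E'
from h import *
p,q=pose(.625); print(r.move_linear(p,q,velocity=12,force_limit=16.5-r.sense()['force'][2])); s=st(); print(ang(s)); snap('i')
up(); st('up'); snap('j')
o=[cv2.resize(cv2.imread(f'pics/{t}_scene.png')[190:250,220:320],None,fx=5,fy=5,interpolation=cv2.INTER_CUBIC) for t in 'ij']
cv2.imwrite('pics/ij.png',np.vstack(o))
E
```

```text
False
 t 13.3 p [589.4 -81.3  98.3] F [-0.9  3.1  9.7] w 0.2
0.6048106362051043
up t 14.18 p [582.5 -99.7 137.6] F [-0.7 -1.3  1.3] w -0.0
```

View pics/ij.png

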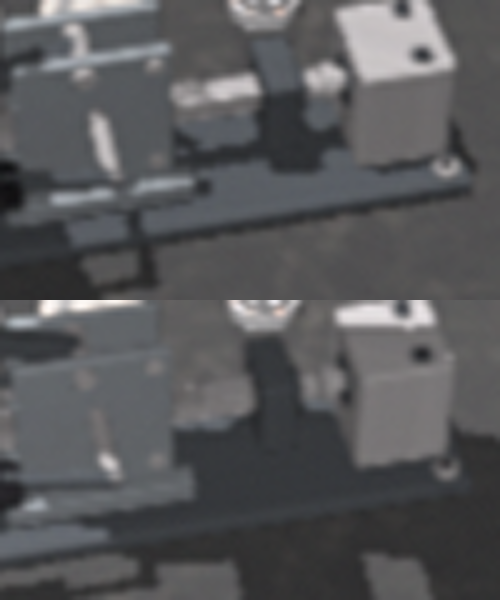

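```bash
python3 - <<'E'
from h import *
p,q=pose(.25); r.move_linear(p,q,velocity=60,force_limit=12); st('a')
for a in (.35,.42,.48,.52,.56,.60,.625):
    p,q=pose(a); h=r.move_linear(p,q,velocity=15,force_limit=16.5-r.sense()['force'][2]); s=st(str(a)); print(h,round(ang(s),3))
    if h: break
snap('k')
o=[cv2.resize(cv2.imread(f'pics/{t}_scene.png')[190:250,220:320],None,fx=5,fy=5,interpolation=cv2.INTER_CUBIC) for t in 'ik']
cv2.imwrite('pics/k.png',np.vstack(o))
E
```

```text
a t 14.75 p [587.4 -86.2 122.8] F [0.7 2.1 4.6] w 0.2
0.35 t 15.38 p [587.9 -86.2 117.2] F [-1.2  3.1  9.1] w -0.1
False 0.33
0.42 t 15.86 p [588.4 -84.4 112.5] F [-2.   3.3  9. ] w -0.1
False 0.401
0.48 t 16.29 p [588.8 -83.1 108.4] F [-1.6  3.5  8.7] w 0.0
False 0.46
0.52 t 16.63 p [589.1 -82.3 106. ] F [-2.5  4.1 11.1] w 0.0
False 0.496
0.56 t 16.87 p [589.5 -81.4 105.4] F [-3.   1.3 12.3] w -0.2
True 0.507
```

View pics/k.png

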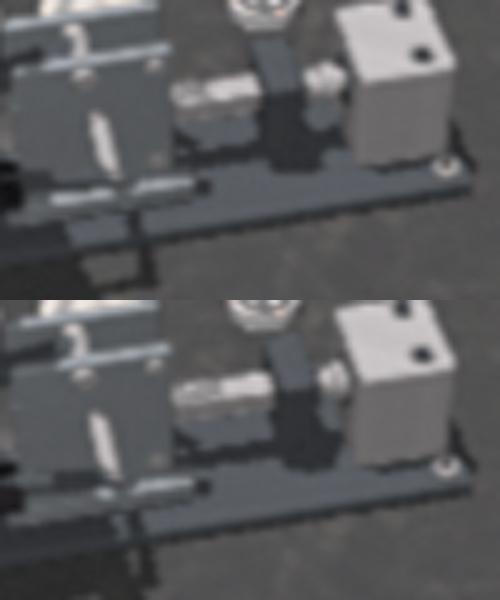

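```bash
python3 - <<'E'
from h import *
s=r.sense(); print(ang(s)); st()
for a in (.535,.545):
    p,q=pose(a); h=r.move_linear(p,q,velocity=8,force_limit=18-r.sense()['force'][2]); s=st(str(a)); print(h,round(ang(s),4))
    if h: break
E
```

```text
0.5006758888842648
 t 16.97 p [589.4 -81.4 105.9] F [-3.   2.2 10.2] w -0.0
0.535 t 17.37 p [589.3 -82.  105.4] F [-3.   5.7 13.1] w -0.4
False 0.505
0.545 t 17.62 p [589.3 -81.8 104.9] F [-3.6  4.8 13.1] w 0.0
False 0.5123
```

```bash
python3 - <<'E'
from h import *
p,q=pose(.556); h=r.move_linear(p,q,velocity=8,force_limit=18-r.sense()['force'][2])
F=[r.sense()]
for _ in range(5): r.dwell(.04); F.append(r.sense())
print(h,[(round(ang(s),4),s['force'].round(1)) for s in F], F[-1]['t'])
snap('l')
a=cv2.imread('pics/l_side.png')[180:310,190:310]; b=cv2.imread('pics/e_side.png')[180:310,190:310]
cv2.imwrite('pics/lz.png',cv2.resize(np.hstack([b,a]),None,fx=3.3,fy=3.3,interpolation=cv2.INTER_CUBIC))
E
```

```text
False [(np.float64(0.5205), array([-3.3,  5.2, 14.6])), (np.float64(0.5203), array([-3.9,  5.5, 15.4])), (np.float64(0.5198), array([-3.2,  6.3, 15.1])), (np.float64(0.5194), array([-3.4,  6.3, 15.4])), (np.float64(0.5195), array([-3.3,  5.9, 14.7])), (np.float64(0.5193), array([-2.9,  6. , 15.1]))] 18.075
```

View pics/lz.png

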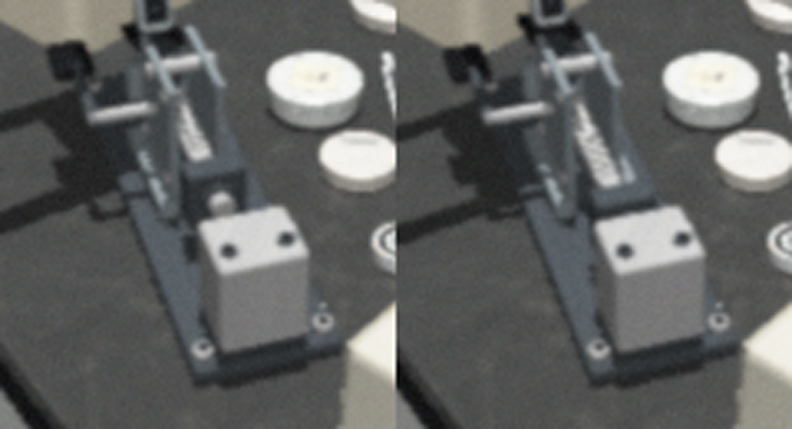

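```bash
python3 - <<'E'
from h import *
up(80); p,q=pose(0,60); r.move_linear(p,q,velocity=150); st('up')
P=np.array([526.3,-84.2,77]); 
r.move_to(P+[0,0,25+35],down()); st('over rel'); snap('m')
r.move_linear(P+[0,0,25+6],velocity=100); st()
h=r.move_linear(P+[0,0,25-8],velocity=15,force_limit=1.5); s=st('contact'); print(h,'tip z',s['eef_pos'][2]-25)
snap('n')
o=[cv2.imread('pics/n_scene.png')[120:270,180:330],cv2.imread('pics/n_side.png')[140:290,170:320]]
cv2.imwrite('pics/nz.png',cv2.resize(np.hstack(o),None,fx=2.6,fy=2.6,interpolation=cv2.INTER_CUBIC))
E
```

```text
up t 19.42 p [ 578.  -115.5  193.3] F [ 0.8  0.7 -0.3] w 0.3
over rel t 19.84 p [523.9 -81.4 134.3] F [ 0.2 -0.5 -0.3] w -0.3
 t 20.38 p [526.3 -84.8 107.7] F [ 0.4  0.7 -0.4] w -0.1
contact t 20.92 p [526.6 -84.1 101.8] F [0.  0.2 1.5] w 0.1
True tip z 76.83839357269405
```

View pics/nz.png

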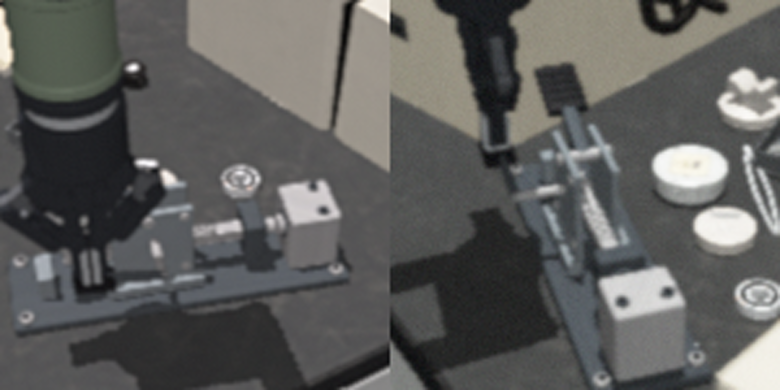

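```bash
python3 - <<'E'
from h import *
P=np.array([526.3,-84.2,76.8+25])
h=r.move_linear(P-[0,0,15],velocity=25,force_limit=16); s=st('down'); print(h,101.8-s['eef_pos'][2])
r.dwell(1.2); st('held'); snap('o')
o=[cv2.imread('pics/o_scene.png')[120:270,180:330],cv2.imread('pics/o_side.png')[140:290,170:320]]
cv2.imwrite('pics/oz.png',cv2.resize(np.hstack(o),None,fx=2.6,fy=2.6,interpolation=cv2.INTER_CUBIC))
E
```

```text
down t 21.76 p [526.2 -84.   86.8] F [1.7 2.2 2.9] w -0.4
False 15.04334083142092
held t 22.96 p [526.2 -84.2  86.8] F [0.9 2.2 1.7] w -0.3
```

View pics/oz.png

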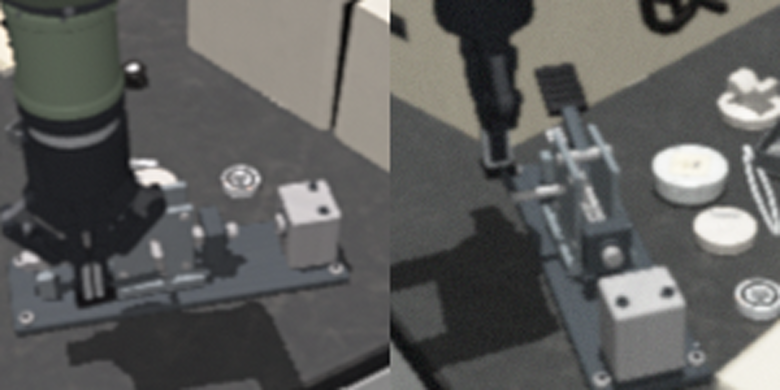

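```bash
python3 - <<'E'
from h import *
r.dwell(.5)
P=np.array([526.3,-84.2,76.8+25])
r.move_linear(P+[0,0,20],velocity=50); r.move_linear(P+[0,0,80],velocity=150); r.move_to([400,60,300],down()); r.dwell(.3); st(); snap('q')
o=[cv2.resize(cv2.imread(f'pics/{t}_scene.png')[185:260,180:330],None,fx=4,fy=4,interpolation=cv2.INTER_CUBIC) for t in 'aq']
cv2.imwrite('pics/qz.png',np.vstack(o))
o=[cv2.resize(cv2.imread(f'pics/{t}_side.png')[160:300,190:320],None,fx=3,fy=3,interpolation=cv2.INTER_CUBIC) for t in 'aq']
cv2.imwrite('pics/qs.png',np.hstack(o))
E
```

```text
t 26.16 p [400.2  59.4 299.2] F [0.  0.3 0.2] w -0.1
```

View pics/qz.png

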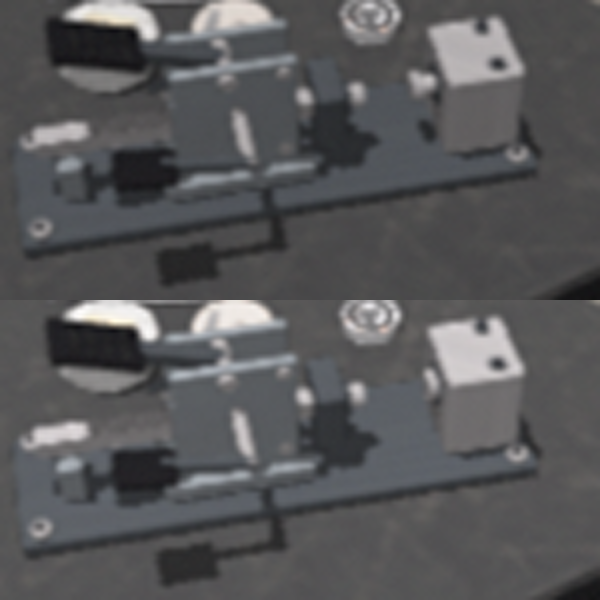

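View pics/qs.png

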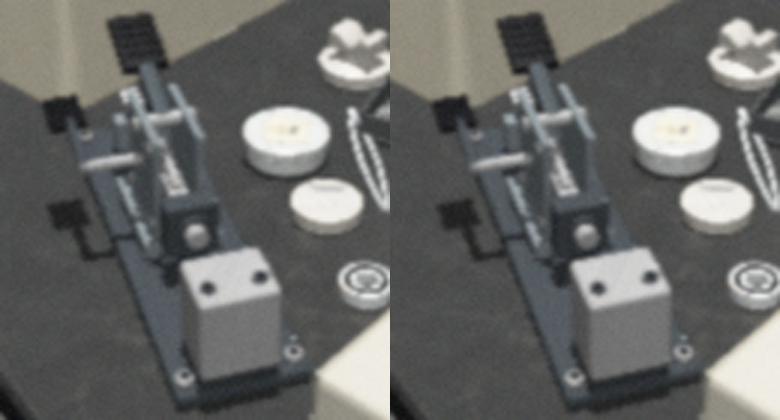

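```bash
python3 -c "
from workcell import r
r.sign_off()"
```

```text
the job is handed in; nothing more can be done
```

The pin is pressed home and the ram is fully back. I handed the job in with the arm clear of everything, at about 26 s on the robot's clock.

- **Pressing:** I used three full trigger strokes and stopped the fourth part-way. The nose met the pin late in stroke 3. While the pin slid, the static pad force was about 9 N. On stroke 4, at about 0.50 rad, it began to climb, reaching 15 N at 0.52 rad, about 4 N per mm of pad travel. That matches the nose spring with the pin head seated, so I stopped there. By my estimate the nose was sunk about 1.1 mm, under the 2 mm limit.
- **Releasing:** I held the release lever 15 mm down for about 1.7 s at 2 to 3 N, then let go.
- **Last check:** The final pictures show the pin head flat against the holder block. The ram and jaw are back at their starting pixel position, both levers are up, and the items behind the press have not moved.
- **Disagreements and limits:**
  - The free-stroke forces I read (4 to 5 N) were lower than the 8 to 10 N given. I read them with the arm stopped, so I judged the stiffening by its slope rather than its absolute level.
  - On stroke 3 the trigger first stopped about 0.02 rad short of the commanded angle, so I pushed on to the stop.
  - Nose sink and seating come from force and pictures only; neither was measured directly.

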